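Pack the sprigging kit into its caddy

ROBOT

A 7-joint arm with a two-finger parallel gripper is mounted at the origin on a cart in front of the work surface, level with it; the furniture and walls round the work are solid. World frame = base frame: x ahead of the robot, y to its left, z up, the work surface at z = 0. Lengths are in m, angles in rad, forces in N, time in s.
With the tool pointing down it reaches from about 0.4 to 0.875 m from the base axis. Payload 19.3 kg.
Tool frame: the origin (TCP) lies at the very end of the fingers, on their centre line; the grasp point (between the pads) lies 19 mm behind it; z points along the fingers, y is the direction in which the jaws open and shut (so a half turn about z gives the same grasp; the last joint's range is limited). The gripper opens to 85 mm and grips with 20 to 120 N. Pads are 22 mm wide; open, the fingers measure 114 mm over their backs; the gripper's body (76 mm by 85 mm) begins 54 mm behind the grasp point. The pads swing forward as they close: fully open they stand 13 mm farther back than shut.
Start: joints at [1.252, 0.521, -0.036, 1.599, 0.021, 1.021, -0.113], TCP at [0.154, -0.606, 0.231] pointing down, gripper open.
Joint ranges: [-2.91, 2.91], [-0.3, 2.13], [-1.5, 1.42], [0.17, 2.43], [-1.26, 4.41], [0.16, 1.93], [-2.52, 2.52]. Speed limits (rad/s): [1.89, 1.89, 2.39, 2.39, 3.01, 3.01, 3.01].

INTERFACE

Orientations are given as [roll, pitch, yaw] about the fixed x, y, z axes, in that order (R = Rz(yaw) Ry(pitch) Rx(roll)).
In Python, from workcell import bot, grab_frame, calibration, workorder gives the robot as it stands.
- The arm moves only by the tool move_arm, never from a script. Its arguments are lists of equal length, an entry for each row: "jaw": the closure in counts, from 0 (fully open) to 255 (shut); "dp": the shift along the tool's x, y, z in units of 800 mm (1.0 is 800 mm), a list of three; "rotation": the turn, a rotation vector about the tool's x, y, z in units of pi rad (1.0 is pi rad), a list of three. In form: {"jaw": [jaw, ...], "dp": [[dx, dy, dz], ...], "rotation": [[rx, ry, rz], ...]}. A call has 1 to 10 rows; each row shifts and turns the commanded pose from where the row before left it, along the tool's axes as they then stand; what a row does not reach is not made up. A row lasts 1/8 s, in which the tool goes at most 62.5 mm and 10.7 degrees, less where a joint would pass 70% of its speed; a pose out of reach is approached as far as the arm can. A call with a number of a shift or a turn outside -1 to 1 is refused whole. A call with a gripper value outside its range is refused whole. The fingers move at their own pace and stop on an object; "squeeze" is the grip in N (left out, the last holds). Time passes only in rows, so rows that do not move let the fingers close. It gives the time, the measured TCP pose, the force and the opening at its end, in the units of the state.
- bot.observe(): the state, without advancing time (a new reading comes with each control period).
- grab_frame(name): name is "scene" or "side" or "wrist"; returns the picture (400x640x3 uint8, blue, green, red); there is no depth.
- calibration(name): a dict with "camera_matrix" (3x3 intrinsics, pixels), "T" (4x4, takes a point from camera to world coordinates). Camera axes: x right, y down, z forward; pixel columns grow to the right and rows downward; lengths in m; the calibration is good to about 2 mm. A picture is of the moment at which its call begins: read the wrist's pose just before it. calibration takes no time and is no camera call; for the wrist camera it gives the pose at the moment of the call.
- workorder.job_done(): hands the job in, once; it reports no verdict.
The state is a dict: "clock": time; "qpos": joint angles; "qd": joint speeds; "joint_efforts": joint torques, N m; "position": TCP position; "tool_rot": TCP orientation; "force": force on the tool from outside, world axes, zero at the start; "moment": the same for the moment, N m; "grip_width": finger opening in m.
Only numpy, scipy, OpenCV 4.12 (cv2) and the standard library are available. Lean on these libraries where they do the work, as an engineer would, in place of code of your own. Each camera call takes 0.05 s, during which the arm holds its last target. There are 200 camera calls.

TASK

Pack the kit into the wooden caddy, each thing seated flat in the pocket made for it: the brown bottle in the small round pocket, the solid round plaster mould (the one on the bare wood, not its twin on the purple-stained board beyond the rolling pin) in the plain large round pocket, the tin cutter over the peg in the other large round pocket, and the pine block in the oblong pocket. Keep the bottle upright all the way, and leave the clay tube and the clay ball standing where they are.

Things in the scene. Friction and masses are not known exactly. Their poses are not given: they have to be found in the camera images.
- bottle: Small brown bottle with a black cap, 76 mm high: body 38 mm in diameter up to about 50 mm, shoulder to 62 mm, cap 24 mm in diameter. Origin: centre of the underside; z up. Stands on the table at the start.
- mould: Round solid sprig mould, light brown plaster with a flat top, 66 mm in diameter, 34 mm high. Origin: centre of the underside; z up. Stands on the table at the start. It stands on the bare wooden boards (y above -0.48). A twin on the purple-stained board at the far right, beyond the rolling pin, is fixed and not meant.
- cutter: Round cutter of pale tin, a ring open at top and bottom, 66 mm outside, hole about 43 mm at least, 35 mm high; grip it across the outside. Origin: centre of the underside; z up. Stands on the table at the start.
- block: Plain pine block, 45 mm (its x) x 90 mm (its y) x 30 mm high. Origin: centre of the underside; z up. Stands on the table at the start.
- nest_bottle: Blue insert 96 (x) x 108 (y) x 12 mm in a cell of the caddy, with a small round pocket 54 mm in diameter, for the bottle. Pocket 8 mm deep, pale floor. Origin: centre of its underside, 6 mm above the table; pocket floor 4 mm, top 12 mm above that; z up, x and y along the caddy's sides. Caddy: shallow dark wooden tray 206 x 230 mm, rim 18 mm high; cells 98 (x) and 110 mm (y) apart.
- nest_mould: Blue insert 96 (x) x 108 (y) x 12 mm in a cell of the caddy, with a large plain round pocket 82 mm in diameter, for the round mould. Pocket 8 mm deep, pale floor. Origin: centre of its underside, 6 mm above the table; pocket floor 4 mm, top 12 mm above that; z up, x and y along the caddy's sides.
- nest_cutter: Blue insert 96 (x) x 108 (y) x 12 mm in a cell of the caddy, with a large round pocket 82 mm in diameter with an upright brass peg in the middle, 22 mm thick, 20 mm above the pocket floor, for the cutter, whose hole goes over it. Pocket 8 mm deep, pale floor. Origin: centre of its underside, 6 mm above the table; pocket floor 4 mm, top 12 mm above that; z up, x and y along the caddy's sides.
- nest_block: Blue insert 96 (x) x 108 (y) x 12 mm in a cell of the caddy, with an oblong pocket 62 mm (x) x 102 mm (y), for the pine block lying flat, its long side along the pocket. Pocket 8 mm deep, pale floor. Origin: centre of its underside, 6 mm above the table; pocket floor 4 mm, top 12 mm above that; z up, x and y along the caddy's sides.
- tube: Look-alike that stays: offcut of a tube of dark grey-green clay, 53 mm in diameter, 50 mm high, hollow from above. Origin: centre of the underside; z up. Stands on the table at the start.
- ball: Look-alike that stays: lump of dark grey-green clay, roughly a ball, 58 mm wide, 53 mm high. Origin: centre of the underside; z up. Stands on the table at the start. Not listed, fixed: round turntable, centre x 0.64, y -0.20, 243 mm wide, 108 mm high; tool case, front at x 0.82, 96 mm high; small flat tools.
Mind the look-alikes: they are no part of the job. What is shaped like the mould but blue is not meant.

How it is judged:
By the outcome, as a careful person would: the job done as asked, in the order asked, and still so for the second after the job is handed in, with the robot touching nothing.
It also fails if it takes over 128 s, if anything falls off the work surface, if the arm or the gripper's body presses on something with over 40 N, if the wrist force passes 120 N, or if a joint passes its speed limit or range.

## Working session

There is one attempt and no reset: what is moved stays moved. The work goes in short steps, Python scripts to look and compute and a tool call to move; the robot and the scene stay as the last step left them, time stands still between calls to the robot, and variables do not carry over. Pictures are saved under pics/ and viewed, about 12 in all and at most 16, crops included, and the job is handed in when it is done.

Besides the shell and the picture viewer there is one more tool, called after "Request:" as name(argument=value, ...) on one line, values as JSON. move_arm: Moves the arm, as the interface text tells. Shifts and turns lie within -1 to 1; 1 stands for 800 mm of shift or pi rad of turn. Its arguments: {"type":"object","properties":{"jaw":{"type":"array","items":{"type":"number"}},"dp":{"type":"array","items":{"type":"array","items":{"type":"number","minimum":-1,"maximum":1}}},"rotation":{"type":"array","items":{"type":"array","items":{"type":"number","minimum":-1,"maximum":1}}},"squeeze":{"type":"number"}},"required":["jaw","dp","rotation"]}

```bash
ls; mkdir -p pics
python3 - <<'E'
from workcell import bot, grab_frame, calibration, workorder
import cv2,numpy as np
s=bot.observe();print({k:np.round(v,3) for k,v in s.items()})
for n in ["scene","side"]:
    cv2.imwrite(f"pics/{n}0.png",grab_frame(n)); c=calibration(n); print(n,np.round(c["camera_matrix"],1).tolist(),np.round(c["T"],3).tolist())
c=calibration("wrist");print(np.round(c["T"],3).tolist(),c["camera_matrix"])
E
```

```text
pics
{'clock': np.float64(0.0), 'qpos': array([ 1.252,  0.522, -0.036,  1.6  ,  0.021,  1.021, -0.113]), 'qd': array([-0.   , -0.002, -0.001,  0.   ,  0.   , -0.001,  0.002]), 'joint_efforts': array([-1.0000e-03, -9.2712e+01,  1.9790e+00, -3.6994e+01,  1.8000e-02,
        8.0000e-03,  0.0000e+00]), 'position': array([ 0.154, -0.605,  0.231]), 'tool_rot': array([-3.14 ,  0.   ,  0.249]), 'force': array([-0.701, -0.011, -0.442]), 'moment': array([-0.018,  0.007, -0.04 ]), 'grip_width': np.float64(0.085)}
scene [[510.1, 0.0, 321.2], [0.0, 510.1, 202.9], [0.0, 0.0, 1.0]] [[0.903, -0.233, 0.362, -0.074], [-0.431, -0.474, 0.768, -1.531], [-0.007, -0.849, -0.528, 0.929], [0.0, 0.0, 0.0, 1.0]]
side [[386.8, 0.0, 317.5], [0.0, 386.8, 202.4], [0.0, 0.0, 1.0]] [[-1.0, 0.001, 0.004, 0.54], [-0.002, 0.795, -0.606, 0.553], [-0.004, -0.606, -0.795, 1.071], [0.0, 0.0, 0.0, 1.0]]
[[0.246, -0.923, -0.295, 0.229], [-0.969, -0.235, -0.074, -0.587], [-0.001, 0.304, -0.953, 0.374], [0.0, 0.0, 0.0, 1.0]] [[283.73608068   0.         319.87937452]
 [  0.         283.73608068 199.62987069]
 [  0.           0.           1.        ]]
```

View pics/scene0.png

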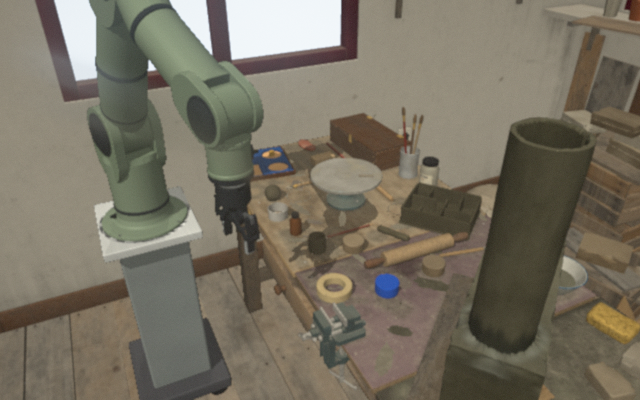

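View pics/side0.png

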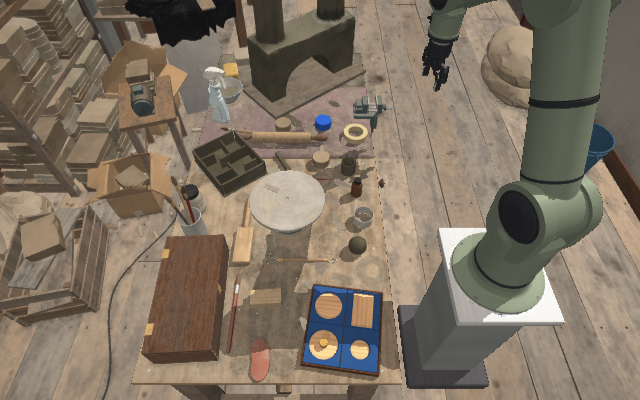

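The scene shows:
- Bottle: side (357,187).
- Mould on bare wood: side (321,160). Its purple-board twin is at (283,125) and the blue look-alike at (323,122).
- Tin cutter: (363,216). The tape roll at (355,133) could be taken for it.
- Tube (348,165) and ball (357,244), both staying.
- Caddy: (342,330).
- Block: either (243,247) or the flat piece at (266,297).

I'll check these in a close crop.

```bash
cat > h.py <<'E'
from workcell import bot, grab_frame, calibration, workorder
import cv2,numpy as np
np.set_printoptions(suppress=True,precision=4)
def ray(cal,uv):
    d=np.linalg.inv(cal["camera_matrix"])@np.array([uv[0],uv[1],1.]); T=np.array(cal["T"]); return T[:3,3],T[:3,:3]@d
def toz(cal,uv,z):
    o,d=ray(cal,uv); return o+d*(z-o[2])/d[2]
def px(cal,p):
    T=np.array(cal["T"]); q=T[:3,:3].T@(np.array(p)-T[:3,3]); q=np.array(cal["camera_matrix"])@q; return q[:2]/q[2]
E
python3 - <<'E'
from h import *
im=cv2.imread("pics/side0.png"); c=calibration("side")
a=cv2.resize(im[112:262,225:385],None,fx=3.7,fy=3.7,interpolation=cv2.INTER_CUBIC)
cv2.imwrite("pics/cropA.png",a)
a=cv2.resize(im[220:380,225:400],None,fx=3.7,fy=3.7,interpolation=cv2.INTER_CUBIC)
cv2.imwrite("pics/cropB.png",a)
for n,uv,z in [("bottle",(357,180),.076),("mould",(321,157),.034),("cutter",(363,211),.035),("blk?",(243,245),.03),("flat?",(266,297),.0),("tube",(348,158),.05),("ball",(357,244),.03),("caddyUL",(312,285),.018),("UR",(383,290),.018),("LL",(302,367),.018),("LR",(380,376),.018)]:
    print(n,toz(c,uv,z))
E
```

```text
bottle [ 0.4125 -0.3003  0.076 ]
mould [ 0.5335 -0.4485  0.034 ]
cutter [ 0.3955 -0.2005  0.035 ]
blk? [ 0.7786 -0.0734  0.03  ]
flat? [0.6969 0.0857 0.    ]
tube [ 0.4355 -0.4278  0.05  ]
ball [ 0.4224 -0.0767  0.03  ]
caddyUL [0.5619 0.0562 0.018 ]
UR [0.3547 0.072  0.018 ]
LL [0.5854 0.2853 0.018 ]
LR [0.386 0.307 0.018]
```

View pics/cropA.png

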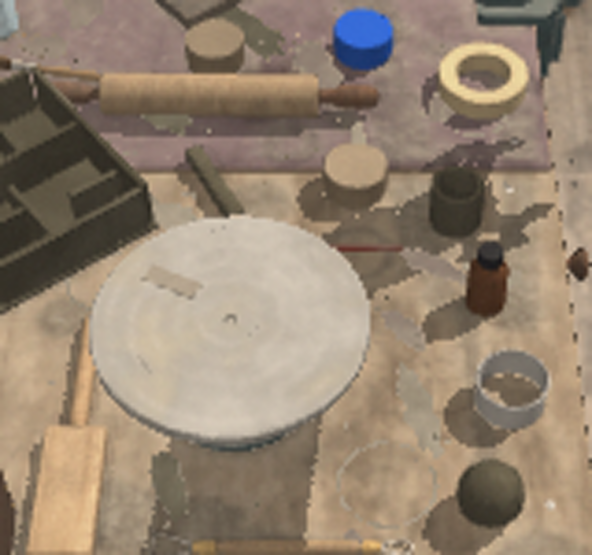

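View pics/cropB.png

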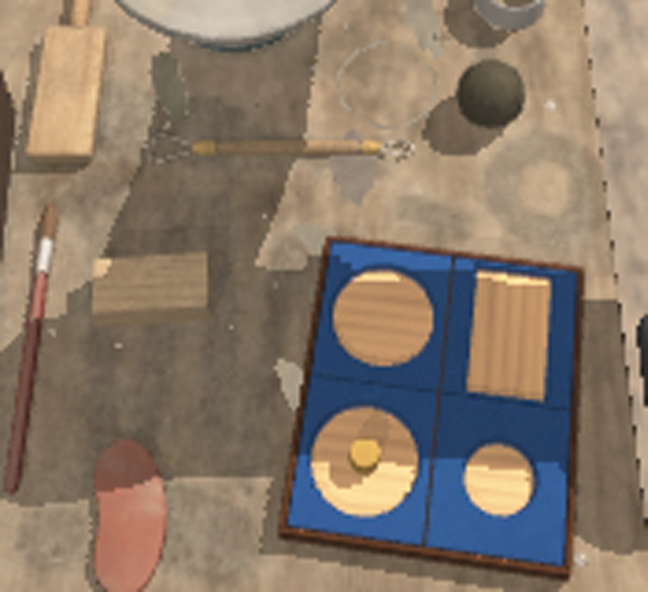

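The block is the shaded piece at (266,297), about 90×45 mm; the one at (243,247) is a paddle with a handle. The mould is at (321,159) on bare wood. The caddy cells in the side view:
- mould pocket: upper left
- block pocket: upper right
- peg pocket: lower left
- bottle pocket: lower right

I'll go to the bottle first.

Request:
move_arm(jaw=[0, 0, 0, 0, 0, 0, 0, 0, 0, 0], dp=[[0.0405, -0.029, 0], [0.0405, -0.029, 0], [0.0405, -0.029, 0], [0.0405, -0.029, 0], [0.0405, -0.029, 0], [0.0405, -0.029, 0], [0.0405, -0.029, 0], [0.0405, -0.029, 0], [0.0405, -0.029, 0], [0.0405, -0.029, 0]], rotation=[[0, 0, 0], [0, 0, 0], [0, 0, 0], [0, 0, 0], [0, 0, 0], [0, 0, 0], [0, 0, 0], [0, 0, 0], [0, 0, 0], [0, 0, 0]], squeeze=40)

```text
clock: 1.35
position: [0.4114, -0.3, 0.2312]
tool_rot: [-3.141, 0.0, 0.249]
force: [-0.6, -0.2, 0.1]
grip_width: 0.0856
```

Request:
move_arm(jaw=[0, 0, 0, 0, 0, 0, 0, 0, 0], dp=[[0, 0, 0], [0, 0, 0], [0, 0, 0], [0, 0, 0], [0, 0, 0], [0, 0, 0], [0, 0, 0], [0, 0, 0], [0, 0, 0]], rotation=[[0, 0, -0.0526], [0, 0, -0.0526], [0, 0, -0.0526], [0, 0, -0.0526], [0, 0, -0.0526], [0, 0, -0.0526], [0, 0, -0.0526], [0, 0, -0.0526], [0, 0, 0]])

```text
clock: 2.48
position: [0.4106, -0.3012, 0.2311]
tool_rot: [-3.141, -0.0, 1.57]
force: [-0.7, 0.3, 0.4]
grip_width: 0.0857
```

Run:
```python
from h import *
s=bot.observe();print(s["clock"],s["position"],s["tool_rot"],s["qpos"])
c=calibration("wrist"); im=grab_frame("wrist"); cv2.imwrite("pics/w1.png",im); np.savez("w1.npz",**c); print(c["T"])
for n,p in [("bottle",(.411,-.3,.076)),("cutter",(.3955,-.2005,.035)),("ball",(.422,-.077,.03)),("tcp",s["position"])]: print(n,px(c,p))
```

```text
2.475 [ 0.4106 -0.3012  0.2311] [-3.1413 -0.0005  1.5696] [ 0.8576  0.3647 -0.436   1.8842  0.1882  0.9332  0.3329]
[[ 1.     -0.0013  0.0007  0.4097]
 [-0.001  -0.9524 -0.3048 -0.2235]
 [ 0.001   0.3048 -0.9524  0.3743]
 [ 0.      0.      0.      1.    ]]
bottle [320.8989 182.9687]
cutter [306.83    87.1903]
ball [331.7214 -45.2097]
tcp [321.3669 253.3933]
```

View pics/w1.png

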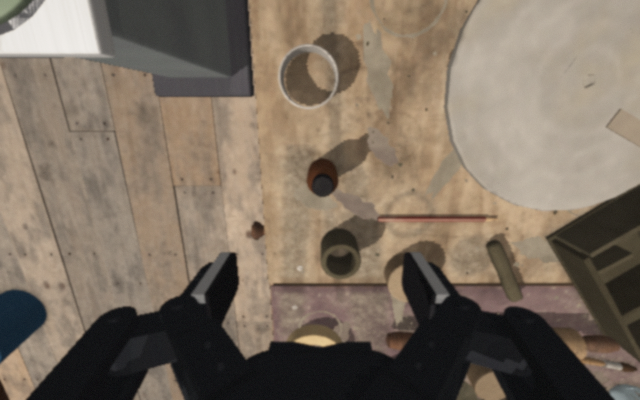

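The wrist view shows the bottle cap at (322,185), the cutter rim at (309,76), the tube at (341,253), and the mould half hidden at (400,275).

Run:
```python
from h import *
c=np.load("w1.npz"); im=cv2.imread("pics/w1.png"); side=calibration("side")
roi=im[165:205,300:345]; m=(roi.max(2)<60).astype(np.uint8)
n,l,st,ce=cv2.connectedComponentsWithStats(m)
for i in range(1,n):
    if st[i,4]>60: uv=ce[i]+[300,165]; print("cap",uv,st[i],toz(c,uv,.076))
g=cv2.cvtColor(im,cv2.COLOR_BGR2HSV)[40:115,270:350]
roi=im[40:115,270:350]; m=((g[...,1]<45)&(g[...,2]>120)).astype(np.uint8); m=cv2.morphologyEx(m,cv2.MORPH_CLOSE,np.ones((3,3)))
n,l,st,ce=cv2.connectedComponentsWithStats(m); i=1+np.argmax(st[1:,4])
pts=np.argwhere(l==i)[:,::-1].astype(np.float32)+[270,40]; (u,v),r=cv2.minEnclosingCircle(pts.astype(np.float32)); print("cutter",u,v,r,toz(c,(u,v),.03),2*r/283.7*.345)
for uv in [(309,76)]: print("cutter manual",toz(c,uv,.035))
print("tube",toz(c,(341,258),.05), "pin/mould side", toz(side,(321.5,158.5),.034))
for n,(x,y),z in [("mouldtop",(356,168),.034),("pin near edge L",(320,112),.02),("tube",(459,183),.05),("tape",(483,75),.02)]: print(n,toz(side,(225+x/3.7,112+y/3.7),z))
```

```text
cap [324.4784 179.3824] [ 11   0  26  31 625] [ 0.4149 -0.296   0.076 ]
cutter 308.0 76.14286041259766 31.91995620727539 [ 0.3968 -0.1887  0.03  ] 0.07763401403954888
cutter manual [ 0.3981 -0.189   0.035 ]
tube [ 0.4369 -0.4061  0.05  ] pin/mould side [ 0.5317 -0.4408  0.034 ]
mouldtop [ 0.5327 -0.4464  0.034 ]
pin near edge L [ 0.57   -0.5409  0.02  ]
tube [ 0.4325 -0.4106  0.05  ]
tape [ 0.3961 -0.5969  0.02  ]
```

Request:
move_arm(jaw=[0, 0, 0, 0, 0, 0, 0, 0], dp=[[-0.0013, 0.002, 0.03], [0, 0, 0.045], [0, 0, 0.045], [0, 0, 0.045], [0, 0, 0.045], [0, 0, 0.04], [0, 0, 0.021], [0, 0, 0]], rotation=[[0, 0, 0], [0, 0, 0], [0, 0, 0], [0, 0, 0], [0, 0, 0], [0, 0, 0], [0, 0, 0], [0, 0, 0]])

```text
clock: 3.52
position: [0.4121, -0.3018, 0.014]
tool_rot: [-3.14, -0.001, 1.569]
force: [-0.1, -0.6, 0.4]
grip_width: 0.0856
```

Request:
move_arm(jaw=[60, 100, 140, 200, 255, 255, 255, 255], dp=[[0, 0, 0], [0, 0, 0], [0, 0, 0], [0, 0, 0], [0, 0, 0], [0, 0, 0], [0, 0, 0], [0, 0, 0]], rotation=[[0, 0, 0], [0, 0, 0], [0, 0, 0], [0, 0, 0], [0, 0, 0], [0, 0, 0], [0, 0, 0], [0, 0, 0]])

```text
clock: 4.53
position: [0.4127, -0.3025, 0.0153]
tool_rot: [3.141, 0.001, 1.57]
force: [-2.2, 1.5, 12.7]
grip_width: 0.037
```

Request:
move_arm(jaw=[255, 255, 255, 255, 255, 255, 255], dp=[[0, 0, -0.01], [0, 0, -0.03], [0, 0, -0.05], [0, 0, -0.055], [0, 0, -0.055], [0, 0.02, -0.05], [0, 0.02, 0]], rotation=[[0, 0, 0], [0, 0, 0], [0, 0, 0], [0, 0, 0], [0, 0, 0], [0, 0, 0], [0, 0, 0]])

```text
clock: 5.4
position: [0.4458, -0.3029, 0.2178]
tool_rot: [3.137, 0.003, 1.57]
force: [1.1, -0.9, -1.5]
grip_width: 0.0369
```

Request:
move_arm(jaw=[255, 255, 255, 255, 255, 255, 255, 255, 255, 255], dp=[[0.04, 0.002, 0], [0.06, 0.002, 0], [0.06, 0.002, 0], [0.065, 0.002, 0], [0.065, 0.002, 0], [0.065, 0.002, 0], [0.065, 0.002, 0], [0.06, 0.002, 0], [0.05, 0.002, 0], [0.03, 0, 0]], rotation=[[0, 0, 0], [0, 0, 0], [0, 0, 0], [0, 0, 0], [0, 0, 0], [0, 0, 0], [0, 0, 0], [0, 0, 0], [0, 0, 0], [0, 0, 0]])

```text
clock: 6.65
position: [0.4583, 0.148, 0.214]
tool_rot: [-3.141, -0.0, 1.573]
force: [0.0, -0.4, 0.0]
grip_width: 0.0368
```

Run:
```python
from h import *
s=bot.observe();print(s["clock"],s["position"],s["tool_rot"],s["qpos"],s["grip_width"])
c=calibration("wrist"); im=grab_frame("wrist"); cv2.imwrite("pics/w2.png",im); np.savez("w2.npz",**c)
```

```text
6.65 [0.4583 0.148  0.214 ] [-3.1407 -0.0004  1.5728] [ 0.0465  0.3683 -0.6057  1.9627  0.2659  0.8899 -0.6952] 0.036752273720611885
```

View pics/w2.png

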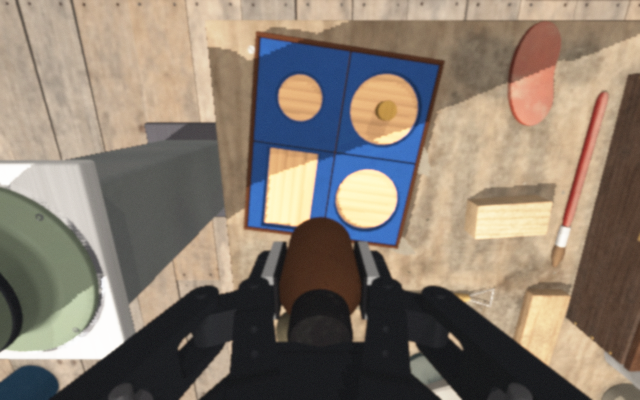

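The caddy is fully visible: bottle pocket (300,97), peg pocket (385,108), block pocket (290,188), mould pocket (367,198). The pine block is at (510,210).

Run:
```python
from h import *
c=np.load("w2.npz"); im=cv2.imread("pics/w2.png"); h=cv2.cvtColor(im,cv2.COLOR_BGR2HSV)
b=((h[...,0]>100)&(h[...,0]<130)&(h[...,1]>120)).astype(np.uint8); b[250:]=0;b[:,:240]=0;b[:,450:]=0
inner=((h[...,0]<35)&(h[...,2]>60)).astype(np.uint8)
hull=cv2.convexHull(np.argwhere(b)[:,::-1].copy()); hm=np.zeros_like(b); cv2.fillConvexPoly(hm,hull,1); hm=cv2.erode(hm,np.ones((5,5)))
holes=(hm&(1-b)).astype(np.uint8); holes=cv2.morphologyEx(holes,cv2.MORPH_OPEN,np.ones((5,5)))
for k in cv2.findContours(holes,cv2.RETR_EXTERNAL,cv2.CHAIN_APPROX_NONE)[0]:
    if cv2.contourArea(k)<500: continue
    P=np.array([toz(c,p,.018)[:2] for p in k[:,0]])
    (x,y),w,a=cv2.minAreaRect((P*1000).astype(np.float32)); (e,f),r=cv2.minEnclosingCircle((P*1000).astype(np.float32))
    print("hole px",k[:,0].mean(0),"rect",x,y,w,a,"circ",e,f,2*r)
Q=np.array([toz(c,p,.018)[:2] for p in hull[:,0]]); print("inserts",cv2.minAreaRect((Q*1000).astype(np.float32)))
C=[toz(c,p,.018)[:2] for p in [(258,33),(442,62),(398,246),(247,229)]]; print(np.array(C),np.mean(C,0))
B=np.array([toz(c,p,.03)[:2] for p in [(467,201),(550,189),(552,228),(472,240)]]); print("blk guess",B,B.mean(0))
a=cv2.resize(im[170:250,450:570],None,fx=5,fy=5,interpolation=cv2.INTER_CUBIC); cv2.imwrite("pics/blk.png",a)
```

```text
hole px [366.1371 198.6286] rect 515.6563720703125 117.40434265136719 (78.46137237548828, 77.66001892089844) 0.11617060750722885 circ 515.4830322265625 117.10829162597656 81.02249145507812
hole px [299.2268 196.7508] rect 444.9212951660156 125.03892517089844 (103.77107238769531, 111.69894409179688) 82.00875091552734 circ 445.7715148925781 124.81217956542969 149.28338623046875
hole px [383.8317 108.9703] rect 530.11767578125 224.1786651611328 (79.38567352294922, 78.22281646728516) 0.12335515767335892 circ 529.977294921875 224.00645446777344 80.27729034423828
hole px [299.7259  97.2222] rect 434.2931213378906 237.6611328125 (50.88819122314453, 50.845760345458984) 0.12258317321538925 circ 434.6162109375 237.23226928710938 52.56370544433594
inserts ((475.2069396972656, 176.09869384765625), (219.05548095703125, 194.64442443847656), 82.19568634033203)
[[0.3918 0.3018]
 [0.59   0.2744]
 [0.5612 0.0528]
 [0.3631 0.0769]] [0.4765 0.1765]
blk guess [[0.636  0.1195]
 [0.733  0.1348]
 [0.7481 0.0842]
 [0.6507 0.0675]] [0.692  0.1015]
```

View pics/blk.png

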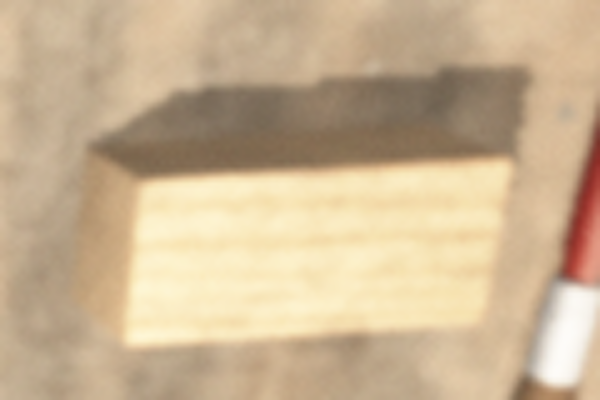

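Request:
move_arm(jaw=[255, 255, 255, 255, 255, 255, 255, 255, 255, 255], dp=[[0.04, -0.01, 0], [0.04, -0.01, 0], [0.0316, -0.0104, 0], [0, 0, 0.05], [0, 0, 0.05], [0, 0, 0.05], [0, 0, 0.04], [0, 0, 0.025], [0, 0, 0.01], [0, 0, 0.004]], rotation=[[0, 0, 0], [0, 0, 0], [0, 0, 0], [0, 0, 0], [0, 0, 0], [0, 0, 0], [0, 0, 0], [0, 0, 0], [0, 0, 0], [0, 0, 0]])

```text
clock: 7.95
position: [0.4344, 0.2351, 0.0311]
tool_rot: [-3.141, 0.0, 1.571]
force: [-0.7, -0.1, -0.7]
grip_width: 0.0368
```

Run:
```python
from h import *
c=np.load("w2.npz"); B=np.array([toz(c,p,.03)[:2] for p in [(477.4,206.4),(552.4,201.4),(546.6,234.4),(475,239.4)]]); print(B,B.mean(0))
d=B[1]-B[0]+B[2]-B[3]; print(np.linalg.norm(d)/2,np.degrees(np.arctan2(d[1],d[0])),np.linalg.norm(B[0]-B[3]))
s=bot.observe();print(s["clock"],s["position"],s["force"])
```

```text
[[0.6498 0.1126]
 [0.7398 0.1192]
 [0.7435 0.0755]
 [0.6544 0.0684]] [0.6969 0.0939]
0.08979796739756711 4.374767119328425 0.04450114568351208
7.95 [0.4344 0.2351 0.0311] [-0.7198 -0.0954 -0.7372]
```

Request:
move_arm(jaw=[255, 255, 255], dp=[[0.002, 0, 0.003], [0, 0, 0.003], [0, 0, 0]], rotation=[[0, 0, 0], [0, 0, 0], [0, 0, 0]])

```text
clock: 8.32
position: [0.4346, 0.2367, 0.0267]
tool_rot: [3.141, -0.0, 1.571]
force: [-1.0, -0.2, -0.4]
grip_width: 0.0371
```

Request:
move_arm(jaw=[120, 90, 90, 90, 90, 90, 90, 90, 90, 90], dp=[[0, 0, 0], [0, 0, 0], [0, 0, 0], [0, 0, 0], [0, 0, -0.01], [0, 0, -0.03], [0, 0, -0.05], [0, 0, -0.05], [0, 0, -0.05], [0, 0, -0.05]], rotation=[[0, 0, 0], [0, 0, 0], [0, 0, 0], [0, 0, 0], [0, 0, 0], [0, 0, 0], [0, 0, 0], [0, 0, 0], [0, 0, 0], [0, 0, 0]])

```text
clock: 9.57
position: [0.4342, 0.2366, 0.2204]
tool_rot: [3.141, -0.0, 1.571]
force: [0.9, -0.6, -0.9]
grip_width: 0.0555
```

Request:
move_arm(jaw=[0, 0, 0, 0, 0, 0, 0, 0], dp=[[-0.04, 0.007, 0], [-0.06, 0.007, 0], [-0.06, 0.007, 0], [-0.06, 0.007, 0], [-0.06, 0.007, 0], [-0.06, 0.007, 0], [-0.06, 0.007, 0], [-0.06, 0.007, 0]], rotation=[[0, 0, 0], [0, 0, 0], [0, 0, 0], [0, 0, 0], [0, 0, 0], [0, 0, 0], [0, 0, 0], [0, 0, 0]])

```text
clock: 10.58
position: [0.4791, -0.1328, 0.2191]
tool_rot: [3.141, 0.0, 1.571]
force: [0.2, 0.0, 0.2]
grip_width: 0.0855
```

Request:
move_arm(jaw=[0, 0, 0, 0, 0, 0, 0, 0, 0], dp=[[-0.06, 0.007, 0], [-0.06, 0.007, 0], [-0.06, 0.007, 0], [-0.06, 0.007, 0], [-0.06, 0.007, 0], [-0.06, 0.007, 0], [-0.06, 0.007, 0], [-0.04, 0.007, 0], [0, 0, 0]], rotation=[[0, 0, 0], [0, 0, 0], [0, 0, 0], [0, 0, 0], [0, 0, 0], [0, 0, 0], [0, 0, 0], [0, 0, 0], [0, 0, 0]])

```text
clock: 11.7
position: [0.5232, -0.5013, 0.2181]
tool_rot: [-3.141, -0.0, 1.568]
force: [-0.4, 1.3, -0.3]
grip_width: 0.0852
```

Run:
```python
from h import *
s=bot.observe();print(s["clock"],s["position"],s["tool_rot"],s["qpos"],s["grip_width"])
c=calibration("wrist"); im=grab_frame("wrist"); cv2.imwrite("pics/w3.png",im); np.savez("w3.npz",**c)
print(px(c,(.532,-.444,.034)))
```

```text
11.7 [ 0.5232 -0.5013  0.2181] [-3.1413 -0.0004  1.5683] [ 0.9044  0.7251 -0.4     1.294   0.2831  1.1782  0.4845] 0.0852162593513037
[328.1572 127.9224]
```

View pics/w3.png

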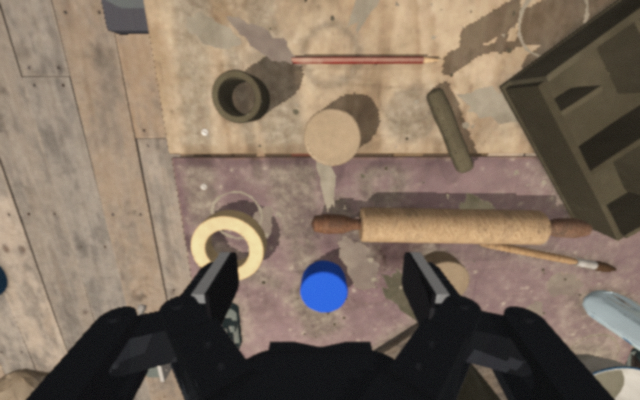

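The mould top is at (333,137) on bare wood, just above the purple edge. The tube is at (240,97), the pin handle at (335,223) and the twin at (447,275). With the jaws along x, all of these are cleared.

Run:
```python
from h import *
c=np.load("w3.npz"); im=cv2.imread("pics/w3.png"); 
g=cv2.GaussianBlur(cv2.cvtColor(im,cv2.COLOR_BGR2GRAY),(3,3),0)[90:185,285:380]
print(cv2.HoughCircles(g,cv2.HOUGH_GRADIENT,1,20,param1=80,param2=12,minRadius=25,maxRadius=31))
m=(cv2.absdiff(im[90:185,285:380],np.uint8(np.median(im[125:150,322:345].reshape(-1,3),0))[None,None].repeat(95,0).repeat(95,1)).max(2)<22).astype(np.uint8)
m=cv2.morphologyEx(m,cv2.MORPH_OPEN,np.ones((7,7)));n,l,st,ce=cv2.connectedComponentsWithStats(m)
for i in range(1,n):
  if st[i,4]>800: print(st[i],ce[i]+[285,90],toz(c,ce[i]+[285,90],.034))
print(toz(c,(333,137),.034))
```

```text
[[[45.5 46.5 29.3]]]
[   7    0   67   76 3553] [324.9122 127.9522] [ 0.5284 -0.444   0.034 ]
[ 0.5375 -0.454   0.034 ]
```

Hough gives (330.5,136.5) and by eye I get (333,137), so I'll use about (0.5365, -0.4535). The plain colour mask merged with the table, so I've dropped it.

Request:
move_arm(jaw=[0, 0, 0, 0, 0, 0, 0, 0, 0], dp=[[0.03, 0.008, 0], [0.03, 0.0086, 0], [0, 0, 0.05], [0, 0, 0.05], [0, 0, 0.05], [0, 0, 0.05], [0, 0, 0.04], [0, 0, 0.0175], [0, 0, 0]], rotation=[[0, 0, 0], [0, 0, 0], [0, 0, 0], [0, 0, 0], [0, 0, 0], [0, 0, 0], [0, 0, 0], [0, 0, 0], [0, 0, 0]])

```text
clock: 12.88
position: [0.5376, -0.4505, 0.0126]
tool_rot: [-3.141, -0.001, 1.571]
force: [-0.3, 0.2, -0.4]
grip_width: 0.0853
```

Request:
move_arm(jaw=[40, 80, 130, 180, 255, 255], dp=[[0, 0, 0], [0, 0, 0], [0, 0, 0], [0, 0, 0], [0, 0, 0], [0, 0, 0]], rotation=[[0, 0, 0], [0, 0, 0], [0, 0, 0], [0, 0, 0], [0, 0, 0], [0, 0, 0]])

```text
clock: 13.62
position: [0.5382, -0.4517, 0.0145]
tool_rot: [3.14, 0.001, 1.571]
force: [-1.4, 1.4, 10.7]
grip_width: 0.0624
```

Run:
```python
from h import *
s=bot.observe();print(s["clock"],s["position"],s["tool_rot"],s["force"])
a=grab_frame("side")
cv2.imwrite("pics/s4.png",cv2.resize(a[90:215,250:410],None,fx=4,fy=4,interpolation=cv2.INTER_CUBIC))
```

```text
13.625 [ 0.5382 -0.4517  0.0145] [3.1397 0.0014 1.5706] [-1.3836  1.3913 10.7229]
```

View pics/s4.png

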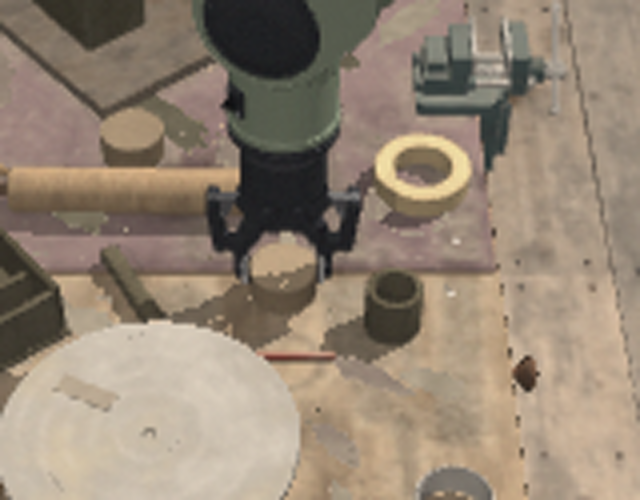

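Run:
```python
from h import *
c=np.load("w3.npz"); s=calibration("side")
f=lambda p:(px(s,p)-[250,90])*4
for y in (-.43,-.44,-.4517): print(y,"top ctr",f((.5375,y,.034)),"near top edge",f((.5375,y+.033,.034)),"bottom near",f((.5375,y+.033,0)),"far",f((.5375,y-.033,.034)))
print("tip",f((.505,-.4517,.0145)),f((.570,-.4517,.0145)))
print("tube w3",toz(c,(240,95),.05))
im=cv2.imread("pics/w3.png"); cv2.imwrite("pics/m3.png",cv2.resize(im[95:180,285:385],None,fx=6,fy=6,interpolation=cv2.INTER_CUBIC))
```

```text
-0.43 top ctr [279.7555 282.589 ] near top edge [279.8333 309.2071] bottom near [279.8065 334.2023] far [279.6799 256.7102]
-0.44 top ctr [279.7323 274.6703] near top edge [279.8095 301.0611] bottom near [279.7832 326.1043] far [279.6573 249.0094]
-0.4517 top ctr [279.7055 265.4904] near top edge [279.7819 291.6189] bottom near [279.7563 316.7161] far [279.6312 240.081 ]
tip [314.3991 280.0188] [244.9912 280.1412]
tube w3 [ 0.4405 -0.4098  0.05  ]
```

View pics/m3.png

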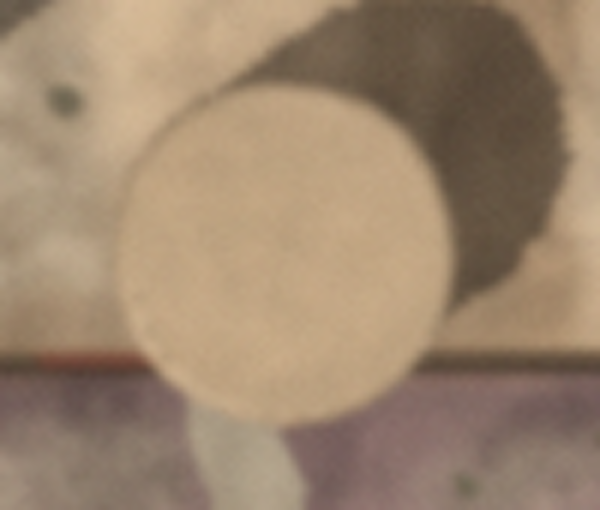

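The crop centre is (332.8,137.5), which gives y = -0.4545. The mould is centred in the jaws to within 3 mm, so I'll lift and look.

Request:
move_arm(jaw=[255, 255, 255, 255, 255, 255, 255], dp=[[0, 0, -0.01], [0, 0, -0.03], [0, 0, -0.05], [0, 0, -0.055], [0, 0, -0.055], [0, 0, -0.05], [0, 0, 0]], rotation=[[0, 0, 0], [0, 0, 0], [0, 0, 0], [0, 0, 0], [0, 0, 0], [0, 0, 0], [0, 0, 0]], squeeze=60)

```text
clock: 14.55
position: [0.5385, -0.452, 0.2178]
tool_rot: [3.136, 0.004, 1.57]
force: [0.3, 0.6, -2.5]
grip_width: 0.062
```

Run:
```python
from h import *
s=bot.observe();print(s["clock"],s["position"],s["tool_rot"],s["force"],s["grip_width"])
c=calibration("wrist"); np.savez("w5.npz",**c); im=grab_frame("wrist"); cv2.imwrite("pics/w5.png",im)
for y in (0,.033,-.033): print(px(c,np.array(s["position"])+[0,-.003+y,.02]))
```

```text
14.55 [ 0.5385 -0.452   0.2178] [3.1365 0.0039 1.5705] [ 0.3489  0.5929 -2.5261] 0.06202024710786786
[321.7669 278.3039]
[321.902  216.8398]
[321.6499 331.5339]
```

View pics/w5.png

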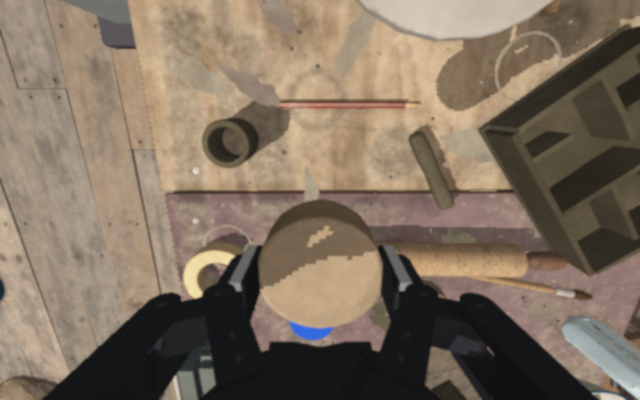

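The mould is held level: top circle rows about 217–327, with the side face visible above it down to row 200. That matches the predicted −3 mm y offset, so on to the mould pocket.

Request:
move_arm(jaw=[255, 255, 255, 255, 255, 255, 255], dp=[[0.035, -0.002, 0], [0.055, -0.002, 0], [0.055, -0.002, 0], [0.055, -0.002, 0], [0.055, -0.002, 0], [0.055, -0.002, 0], [0.055, -0.002, 0]], rotation=[[0, 0, 0], [0, 0, 0], [0, 0, 0], [0, 0, 0], [0, 0, 0], [0, 0, 0], [0, 0, 0]])

```text
clock: 15.48
position: [0.5254, -0.1578, 0.2122]
tool_rot: [-3.141, -0.0, 1.571]
force: [0.9, 0.6, -1.6]
grip_width: 0.0616
```

Request:
move_arm(jaw=[255, 255, 255, 255, 255, 255, 255, 255, 255], dp=[[0.055, -0.002, 0], [0.055, -0.002, 0], [0.055, -0.002, 0], [0.055, -0.002, 0], [0.055, -0.002, 0], [0.045, -0.002, 0], [0.028, -0.002, 0], [0, 0, 0], [0, 0, 0]], rotation=[[0, 0, 0], [0, 0, 0], [0, 0, 0], [0, 0, 0], [0, 0, 0], [0, 0, 0], [0, 0, 0], [0, 0, 0], [0, 0, 0]])

```text
clock: 16.6
position: [0.5147, 0.1183, 0.2122]
tool_rot: [-3.141, 0.001, 1.57]
force: [0.7, -0.5, -0.4]
grip_width: 0.0617
```

Request:
move_arm(jaw=[255, 255, 255, 255, 255, 255, 255, 255, 255], dp=[[0.001, 0.002, 0.04], [0, 0, 0.05], [0, 0, 0.05], [0, 0, 0.04], [0, 0, 0.03], [0, 0, 0.014], [0, 0, 0.005], [0, 0, 0.003], [0, 0, 0]], rotation=[[0, 0, 0], [0, 0, 0], [0, 0, 0], [0, 0, 0], [0, 0, 0], [0, 0, 0], [0, 0, 0], [0, 0, 0], [0, 0, 0]])

```text
clock: 17.73
position: [0.5169, 0.1199, 0.0275]
tool_rot: [3.141, -0.0, 1.571]
force: [-0.9, -0.4, -1.8]
grip_width: 0.0615
```

Request:
move_arm(jaw=[255, 255, 255], dp=[[0, 0, 0.002], [0, 0, 0.002], [0, 0, 0]], rotation=[[0, 0, 0], [0, 0, 0], [0, 0, 0]])

```text
clock: 18.1
position: [0.5168, 0.12, 0.0246]
tool_rot: [3.141, 0.0, 1.571]
force: [-4.8, -1.2, 19.8]
grip_width: 0.0615
```

Request:
move_arm(jaw=[60, 25, 25, 25, 25, 25, 25, 25, 25], dp=[[0, 0, 0], [0, 0, 0], [0, 0, 0], [0, 0, -0.01], [0, 0, -0.03], [0, 0, -0.05], [0, 0, -0.05], [0, 0, -0.05], [0, 0, -0.05]], rotation=[[0, 0, 0], [0, 0, 0], [0, 0, 0], [0, 0, 0], [0, 0, 0], [0, 0, 0], [0, 0, 0], [0, 0, 0], [0, 0, 0]])

```text
clock: 19.23
position: [0.5163, 0.1199, 0.2176]
tool_rot: [3.141, -0.0, 1.571]
force: [0.6, 0.3, -0.0]
grip_width: 0.077
```

Request:
move_arm(jaw=[0, 0, 0, 0, 0, 0, 0, 0, 0, 0], dp=[[-0.05, -0.0164, 0], [-0.052, -0.0164, 0], [-0.052, -0.0164, 0], [-0.052, -0.0164, 0], [-0.052, -0.0164, 0], [-0.052, -0.0164, 0], [-0.052, -0.0164, 0], [-0.052, -0.0164, 0], [-0.05, -0.0164, 0], [0, 0, 0]], rotation=[[0, 0, 0], [0, 0, 0], [0, 0, 0], [0, 0, 0], [0, 0, 0], [0, 0, 0], [0, 0, 0], [0, 0, 0], [0, 0, 0], [0, 0, 0]])

```text
clock: 20.48
position: [0.3972, -0.2537, 0.216]
tool_rot: [-3.141, 0.001, 1.566]
force: [0.6, 0.8, -0.9]
grip_width: 0.0857
```

Run:
```python
from h import *
s=bot.observe();print(s["clock"],s["position"],s["tool_rot"],s["qpos"],s["grip_width"])
c=calibration("wrist"); im=grab_frame("wrist"); cv2.imwrite("pics/w6.png",im); np.savez("w6.npz",**c)
u,v=px(c,(.3985,-.189,.035)); print("pred",u,v)
x0,y0=int(u)-55,max(int(v)-55,0)
g=cv2.GaussianBlur(cv2.cvtColor(im,cv2.COLOR_BGR2GRAY),(3,3),0)[y0:y0+110,x0:x0+110]
k=cv2.HoughCircles(g,cv2.HOUGH_GRADIENT,1,4,param1=80,param2=12,minRadius=24,maxRadius=36)
for q in k[0][:4]: print(q,q[:2]+[x0,y0],toz(c,q[:2]+[x0,y0],.035))
cv2.imwrite("pics/cut6.png",cv2.resize(im[y0:y0+110,x0:x0+110],None,fx=5,fy=5,interpolation=cv2.INTER_CUBIC));print(x0,y0)
```

```text
20.475 [ 0.3972 -0.2537  0.216 ] [-3.1413  0.0006  1.5664] [ 0.8105  0.3258 -0.4539  1.9908  0.1864  0.8646  0.2513] 0.08571637640874125
pred 321.41956727311094 121.0072773872969
[51.5 56.5 29.2] [317.5 122.5] [ 0.3942 -0.1906  0.035 ]
[55.5 55.5 29. ] [321.5 121.5] [ 0.3986 -0.1895  0.035 ]
[76.5 38.5 28. ] [342.5 104.5] [ 0.4214 -0.1719  0.035 ]
[60.5 52.5 29.9] [326.5 118.5] [ 0.4041 -0.1864  0.035 ]
266 66
```

View pics/cut6.png

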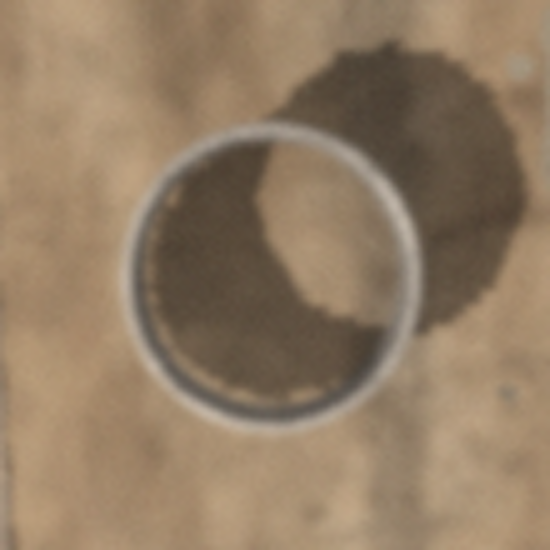

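The ring is centred at crop (274,277), i.e. image (320.8,121.4), which gives (0.398,-0.189). That agrees with the first estimate.

Request:
move_arm(jaw=[0, 0, 0, 0, 0, 0, 0, 0, 0], dp=[[0.0405, 0.001, 0], [0.04, 0, 0], [0, 0, 0.05], [0, 0, 0.05], [0, 0, 0.05], [0, 0, 0.05], [0, 0, 0.04], [0, 0, 0.0145], [0, 0, 0]], rotation=[[0, 0, 0], [0, 0, 0], [0, 0, 0], [0, 0, 0], [0, 0, 0], [0, 0, 0], [0, 0, 0], [0, 0, 0], [0, 0, 0]], squeeze=40)

```text
clock: 21.65
position: [0.3995, -0.1862, 0.0123]
tool_rot: [-3.141, -0.0, 1.572]
force: [-0.8, 0.4, 0.5]
grip_width: 0.0858
```

Request:
move_arm(jaw=[40, 80, 130, 180, 255, 255], dp=[[0, 0, 0], [0, 0, 0], [0, 0, 0], [0, 0, 0], [0, 0, 0], [0, 0, 0]], rotation=[[0, 0, 0], [0, 0, 0], [0, 0, 0], [0, 0, 0], [0, 0, 0], [0, 0, 0]])

```text
clock: 22.4
position: [0.3999, -0.1871, 0.0134]
tool_rot: [3.14, 0.001, 1.57]
force: [-1.4, 1.9, 14.7]
grip_width: 0.0642
```

Request:
move_arm(jaw=[255, 255, 255, 255, 255, 255, 255], dp=[[0, 0, -0.01], [0, 0, -0.03], [0, 0, -0.05], [0, 0, -0.055], [0, 0, -0.055], [0, 0, -0.05], [0, 0, 0]], rotation=[[0, 0, 0], [0, 0, 0], [0, 0, 0], [0, 0, 0], [0, 0, 0], [0, 0, 0], [0, 0, 0]])

```text
clock: 23.28
position: [0.4002, -0.1875, 0.2154]
tool_rot: [3.137, 0.003, 1.57]
force: [1.2, 0.3, -0.8]
grip_width: 0.0644
```

Request:
move_arm(jaw=[255, 255, 255, 255, 255, 255, 255, 255, 255, 255], dp=[[0.04, 0.018, 0], [0.055, 0.018, 0], [0.06, 0.018, 0], [0.06, 0.018, 0], [0.06, 0.018, 0], [0.06, 0.018, 0], [0.06, 0.018, 0], [0.06, 0.018, 0], [0.04, 0.01, 0], [0.022, 0.009, 0]], rotation=[[0, 0, 0], [0, 0, 0], [0, 0, 0], [0, 0, 0], [0, 0, 0], [0, 0, 0], [0, 0, 0], [0, 0, 0], [0, 0, 0], [0, 0, 0]])

```text
clock: 24.52
position: [0.5293, 0.2281, 0.2118]
tool_rot: [-3.141, -0.0, 1.572]
force: [0.3, -1.1, -0.5]
grip_width: 0.0644
```

Request:
move_arm(jaw=[255, 255, 255, 255, 255, 255], dp=[[0, 0, 0], [0, 0, 0.04], [0, 0, 0.05], [0, 0, 0.05], [0, 0, 0.02], [0, 0, 0]], rotation=[[0, 0, 0], [0, 0, 0], [0, 0, 0], [0, 0, 0], [0, 0, 0], [0, 0, 0]])

```text
clock: 25.28
position: [0.5296, 0.2259, 0.084]
tool_rot: [-3.141, 0.001, 1.57]
force: [-0.1, 0.2, 0.1]
grip_width: 0.0644
```

Request:
move_arm(jaw=[255, 255, 255, 255, 255, 255, 255], dp=[[0, 0.001, 0.02], [0, 0, 0.02], [0, 0, 0.02], [0, 0, 0.008], [0, 0, 0.004], [0, 0, 0.002], [0, 0, 0]], rotation=[[0, 0, 0], [0, 0, 0], [0, 0, 0], [0, 0, 0], [0, 0, 0], [0, 0, 0], [0, 0, 0]])

```text
clock: 26.15
position: [0.5306, 0.2268, 0.0252]
tool_rot: [3.141, -0.0, 1.571]
force: [1.0, -0.2, -0.5]
grip_width: 0.0646
```

Request:
move_arm(jaw=[255, 255, 60, 25, 25, 25, 25, 25, 25, 25], dp=[[0, 0, 0.002], [0, 0, 0], [0, 0, 0], [0, 0, 0], [0, 0, 0], [0, 0, -0.01], [0, 0, -0.03], [0, 0, -0.05], [0, 0, -0.05], [0, 0, -0.05]], rotation=[[0, 0, 0], [0, 0, 0], [0, 0, 0], [0, 0, 0], [0, 0, 0], [0, 0, 0], [0, 0, 0], [0, 0, 0], [0, 0, 0], [0, 0, 0]])

```text
clock: 27.4
position: [0.5303, 0.2267, 0.1772]
tool_rot: [3.141, -0.0, 1.571]
force: [-0.2, 0.4, 0.6]
grip_width: 0.0774
```

Request:
move_arm(jaw=[0, 0, 0, 0, 0], dp=[[-0.034, 0.042, -0.02], [-0.034, 0.042, 0], [-0.034, 0.042, 0], [-0.034, 0.042, 0], [-0.03, 0.04, 0]], rotation=[[0, 0, 0], [0, 0, 0], [0, 0, 0], [0, 0, 0], [0, 0, 0]])

```text
clock: 28.02
position: [0.6978, 0.0926, 0.1919]
tool_rot: [3.141, -0.0, 1.57]
force: [-0.6, 1.1, -0.5]
grip_width: 0.0853
```

Request:
move_arm(jaw=[0, 0, 0, 0, 0, 0, 0, 0, 0, 0], dp=[[0, 0, 0], [0, 0, 0], [0, 0, 0], [0, 0, 0], [0, 0, 0], [0, 0, 0], [0, 0, 0], [0, 0, 0], [0, 0, 0], [0, 0, 0]], rotation=[[0, 0, 0.0528], [0, 0, 0.0528], [0, 0, 0.0528], [0, 0, 0.0528], [0, 0, 0.0528], [0, 0, 0.0528], [0, 0, 0.0528], [0, 0, 0.0528], [0, 0, 0.0528], [0, 0, 0]])

```text
clock: 29.28
position: [0.6968, 0.0943, 0.1918]
tool_rot: [-3.141, -0.0, 0.079]
force: [-0.0, -0.4, 0.2]
grip_width: 0.0856
```

Run:
```python
from h import *
s=bot.observe();print(s["clock"],s["position"],s["tool_rot"],s["qpos"])
c=calibration("side"); im=grab_frame("side"); cv2.imwrite("pics/s7.png",cv2.resize(im[220:390,230:400],None,fx=3.5,fy=3.5,interpolation=cv2.INTER_CUBIC))
R=cv2.Rodrigues
y=s["tool_rot"][2]; d=np.array([.6969,.0939])-s["position"][:2]
print("tool shift units",(d[0]*np.cos(y)+d[1]*np.sin(y))/.8,(d[0]*np.sin(y)-d[1]*np.cos(y))/.8,"dz",(s["position"][2]-.011)/.8)
```

```text
29.275 [0.6968 0.0943 0.1918] [-3.1415 -0.0002  0.0792] [-0.1068  0.6914 -0.189   1.399   0.1374  1.0638 -1.8117]
tool shift units 0.00011928178134975527 0.0004534124840516918 dz 0.22599239882176908
```

View pics/s7.png

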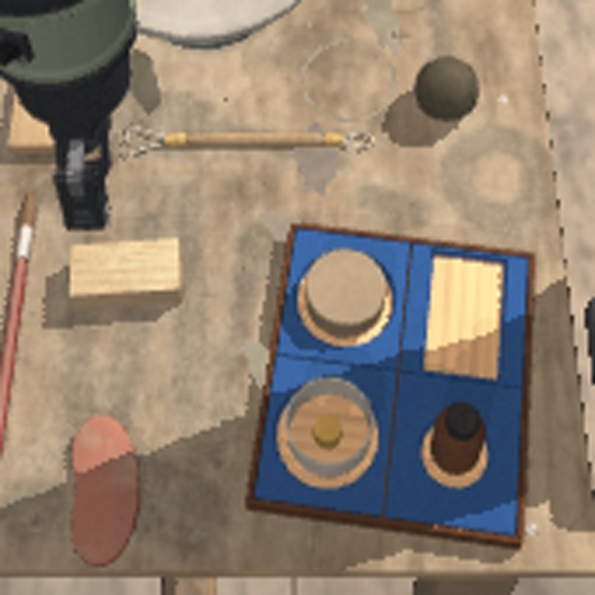

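The three placed pieces look right: mould in the plain pocket (345,290), cutter round the peg (328,430), bottle upright (457,440). Next is the block.

Request:
move_arm(jaw=[0, 0, 0, 0, 0, 0, 0], dp=[[0, 0, 0.045], [0, 0, 0.05], [0, 0, 0.05], [0, 0, 0.045], [0, 0, 0.025], [0, 0, 0.0085], [0, 0, 0]], rotation=[[0, 0, 0], [0, 0, 0], [0, 0, 0], [0, 0, 0], [0, 0, 0], [0, 0, 0], [0, 0, 0]])

```text
clock: 30.2
position: [0.6973, 0.094, 0.0132]
tool_rot: [-3.141, -0.001, 0.079]
force: [0.3, -0.4, 0.7]
grip_width: 0.0855
```

Request:
move_arm(jaw=[40, 80, 130, 180, 255, 255, 255], dp=[[0, 0, 0], [0, 0, 0], [0, 0, 0], [0, 0, 0], [0, 0, 0], [0, 0, 0], [0, 0, 0]], rotation=[[0, 0, 0], [0, 0, 0], [0, 0, 0], [0, 0, 0], [0, 0, 0], [0, 0, 0], [0, 0, 0]])

```text
clock: 31.08
position: [0.6972, 0.094, 0.0133]
tool_rot: [-3.142, -0.001, 0.078]
force: [-2.2, 0.9, 6.5]
grip_width: 0.044
```

Request:
move_arm(jaw=[255, 255, 255, 255, 255, 255, 255], dp=[[0, 0, -0.01], [0, 0, -0.03], [0, 0, -0.05], [0, 0, -0.055], [0, 0, -0.055], [0, 0, -0.05], [0, 0, 0]], rotation=[[0, 0, 0], [0, 0, 0], [0, 0, 0], [0, 0, 0], [0, 0, 0], [0, 0, 0], [0, 0, 0]])

```text
clock: 31.95
position: [0.6983, 0.0942, 0.2179]
tool_rot: [-3.141, -0.007, 0.078]
force: [-0.3, -0.3, -0.6]
grip_width: 0.0438
```

Request:
move_arm(jaw=[255, 255, 255, 255, 255, 255, 255, 255, 255], dp=[[0, 0, 0], [0, 0, 0], [0, 0, 0], [0, 0, 0], [0, 0, 0], [0, 0, 0], [0, 0, 0], [0, 0, 0], [0, 0, 0]], rotation=[[0, 0, -0.054], [0, 0, -0.054], [0, 0, -0.054], [0, 0, -0.054], [0, 0, -0.054], [0, 0, -0.054], [0, 0, -0.054], [0, 0, -0.054], [0, 0, 0]])

```text
clock: 33.08
position: [0.6967, 0.0936, 0.2128]
tool_rot: [-3.141, -0.0, 1.434]
force: [0.3, -0.8, -1.1]
grip_width: 0.044
```

Request:
move_arm(jaw=[255, 255, 255, 255, 255, 255, 255, 255, 255], dp=[[-0.001, -0.035, 0], [-0.001, -0.05, 0], [-0.001, -0.055, 0], [-0.001, -0.055, 0], [-0.001, -0.055, 0], [0, -0.05, 0], [0, -0.035, 0], [0, -0.016, 0], [0, 0, 0]], rotation=[[0, 0, 0], [0, 0, 0], [0, 0, 0], [0, 0, 0], [0, 0, 0], [0, 0, 0], [0, 0, 0], [0, 0, 0], [0, 0, 0]])

```text
clock: 34.2
position: [0.4183, 0.1279, 0.2129]
tool_rot: [3.141, 0.0, 1.433]
force: [-0.3, -0.4, -0.4]
grip_width: 0.0441
```

Run:
```python
from h import *
s=bot.observe();print(s["clock"],s["position"],s["tool_rot"],s["qpos"],s["grip_width"])
y=s["tool_rot"][2]; d=np.array([.4192,.1283])-s["position"][:2]
print("tool shift units",(d[0]*np.cos(y)+d[1]*np.sin(y))/.8,(d[0]*np.sin(y)-d[1]*np.cos(y))/.8,"dz",(s["position"][2]-.024)/.8)
c=calibration("wrist"); im=grab_frame("wrist"); cv2.imwrite("pics/w8.png",im)
e=np.array([.1357,.9907]);f=np.array([.9907,-.1357])
for a,b in [(1,1),(1,-1),(-1,-1),(-1,1)]: 
    q=s["position"][:2]+a*.045*e+b*.0225*f; print(px(c,(*q,s["position"][2]+.017)))
```

```text
34.2 [0.4183 0.1279 0.2129] [3.1407 0.     1.4332] [ 0.0946  0.2995 -0.6321  2.066   0.236   0.8447 -0.8117] 0.04410974189553201
tool shift units 0.0006123711269478025 0.0010109252841939598 dz 0.23612527075690617
[370.5238 183.3801]
[272.4352 183.5599]
[280.9202 340.6799]
[361.9233 340.4611]
```

View pics/w8.png

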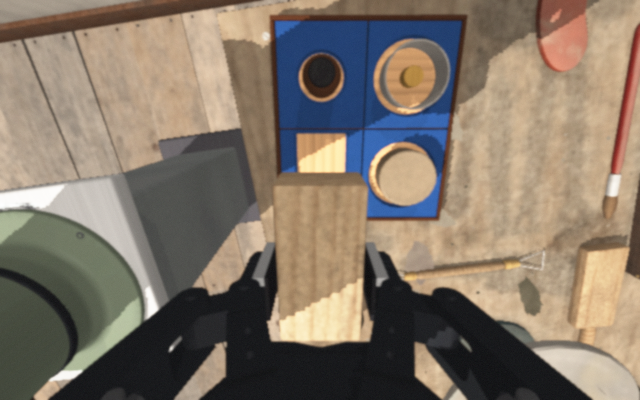

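The block is held straight: top edge at row 185, columns 275–367, with prediction 183 and 272–370. The other three pieces still sit well, so I'll lower it.

Request:
move_arm(jaw=[255, 255, 255, 255, 255, 255, 255, 255], dp=[[0.0006, 0.001, 0.04], [0, 0, 0.05], [0, 0, 0.05], [0, 0, 0.045], [0, 0, 0.03], [0, 0, 0.012], [0, 0, 0.005], [0, 0, 0]], rotation=[[0, 0, 0], [0, 0, 0], [0, 0, 0], [0, 0, 0], [0, 0, 0], [0, 0, 0], [0, 0, 0], [0, 0, 0]])

```text
clock: 35.25
position: [0.4195, 0.1284, 0.0273]
tool_rot: [3.141, -0.0, 1.435]
force: [-0.1, 0.1, -0.9]
grip_width: 0.0441
```

Request:
move_arm(jaw=[255, 255, 255], dp=[[0, 0, 0.002], [0, 0, 0.002], [0, 0, 0]], rotation=[[0, 0, 0], [0, 0, 0], [0, 0, 0]])

```text
clock: 35.62
position: [0.4191, 0.1283, 0.0238]
tool_rot: [3.141, -0.0, 1.435]
force: [0.8, -0.5, -0.5]
grip_width: 0.0442
```

Request:
move_arm(jaw=[255, 120, 70, 65, 65, 65, 65, 65, 65, 65], dp=[[0, 0, 0.001], [0, 0, 0], [0, 0, 0], [0, 0, 0], [0, 0, -0.01], [0, 0, -0.03], [0, 0, -0.05], [0, 0, -0.05], [0, 0, -0.05], [0, 0, -0.05]], rotation=[[0, 0, 0], [0, 0, 0], [0, 0, 0], [0, 0, 0], [0, 0, 0], [0, 0, 0], [0, 0, 0], [0, 0, 0], [0, 0, 0], [0, 0, 0]])

```text
clock: 36.88
position: [0.4185, 0.1283, 0.2168]
tool_rot: [3.142, -0.0, 1.435]
force: [0.6, 0.0, 0.3]
grip_width: 0.0636
```

Request:
move_arm(jaw=[65, 65, 65, 65, 65, 65], dp=[[-0.05, 0, 0], [-0.05, 0, 0], [-0.05, 0, 0], [-0.05, 0, 0], [-0.03, 0, 0], [0, 0, 0]], rotation=[[0, 0, 0], [0, 0, 0], [0, 0, 0], [0, 0, 0], [0, 0, 0], [0, 0, 0]])

```text
clock: 37.62
position: [0.3936, -0.0553, 0.2153]
tool_rot: [3.142, 0.0, 1.432]
force: [0.2, 0.2, 0.3]
grip_width: 0.0636
```

Run:
```python
from h import *
s=bot.observe();print(s["clock"],s["position"],s["force"])
im=grab_frame("side"); cv2.imwrite("pics/s9.png",cv2.resize(im[110:390,225:405],None,fx=2.1,fy=2.1,interpolation=cv2.INTER_CUBIC))
```

```text
37.625 [ 0.3936 -0.0553  0.2153] [0.2266 0.1543 0.2686]
```

View pics/s9.png

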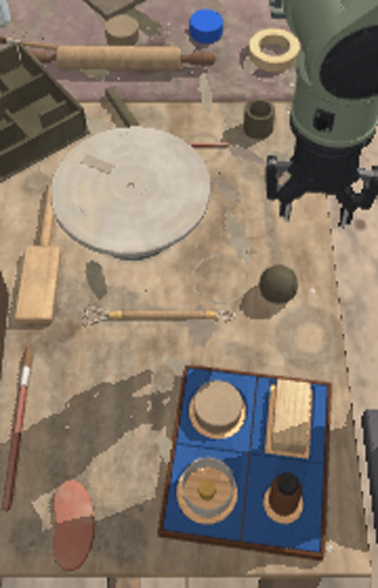

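Run:
```python
from h import *
c=calibration("side"); im=grab_frame("side"); S=5; o=np.array([295,275])
a=cv2.resize(im[275:385,295:395],None,fx=S,fy=S,interpolation=cv2.INTER_CUBIC)
e=np.array([.1357,.9907]);f=np.array([.9907,-.1357]); q0=np.array([.4192,.1283])
D=lambda p,col: cv2.circle(a,tuple(int(v) for v in ((px(c,p)-o)*S+S/2)),3,col,-1)
for i in (1,-1):
  for j in (1,-1):
    D((*(q0+i*.045*e+j*.0225*f),.040),(0,0,255)); D((*(q0+i*.051*e+j*.031*f),.018),(0,255,0))
for t in np.arange(0,6.28,.5):
    D((.516+.033*np.cos(t),.116+.033*np.sin(t),.044),(0,0,255)); D((.5305+.033*np.cos(t),.224+.033*np.sin(t),.045),(0,0,255)); D((.434+.012*np.cos(t),.237+.012*np.sin(t),.086),(0,0,255))
cv2.imwrite("pics/s10.png",a)
```

```text
(no output)
```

View pics/s10.png

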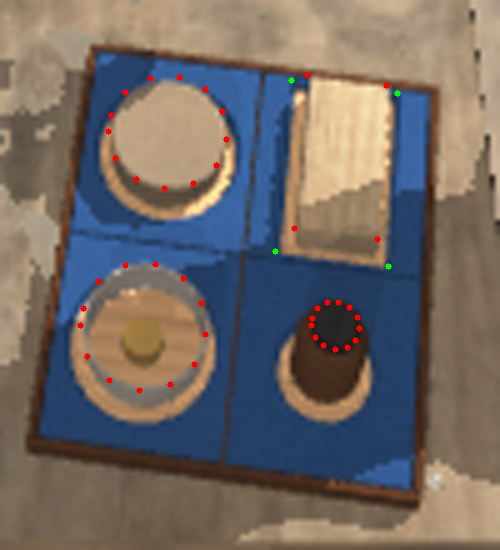

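Predicted rim and corner dots for seated heights match every piece to within a few crop pixels, with a common shift of about 2 mm. The block is parallel to its pocket and inside it. Handing in.

```bash
python3 -c "
from workcell import workorder; print(workorder.job_done())"
```

```text
the job is handed in; nothing more can be done
None
```

All four pieces are in the caddy and the job is handed in, about 38 s into the 128 s allowed. I packed them in the order asked: bottle, plaster mould, tin cutter over the peg, then pine block. I kept the tool vertical throughout, so the bottle stayed upright. I never touched the clay tube or the clay ball.

- **Final check:** in the last side view, the positions predicted for seated pieces matched all four to about 2 mm, the same shift for each. The block lies parallel inside its pocket, the cutter's hole is over the peg, and the gripper was clear with only about 0.3 N on the tool.
- **Grip width:** it read 62 mm on the 66 mm mould, smaller than expected. Two wrist views showed the mould centred and level, and it reached its pocket floor at the expected height.
- **Measurements set aside:** one colour mask for the mould merged with the table, so I went by its outline instead. The first side-view estimates of y for the mould and cutter were about 8–12 mm off the wrist camera, and I used the wrist values.
- **Block release:** no contact force had registered when I let the block go, roughly 1 mm or less above the pocket floor. The final view shows it seated flat.

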